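# Slide out a honing plate and show its label

## Task

Take the glass honing plate that stands in the groove with the orange keeper: slide it along its groove towards you until it is clear of the keeper, then lift it out. Find its frosted end by the small corner notch and present the label that is stuck there: finish holding the plate in the gripper about 20 cm above the bench, with the label straight above the middle of the cork pad, uncovered by the fingers, and its face tipped up at 45 degrees or flatter; keep holding it there. Leave the other plate and everything else on the bench where it is.

Things in the scene. Friction and masses are not known exactly. Their poses are not given: they have to be found in the camera images.
- plate_red: greenish glass plate 140 x 8 x 55 mm, 150 g, on its long edge in either groove (either way round). Origin: centre of the glass, 27.5 mm above the lower edge. +x: to the frosted end (white, last 35 mm; its top corner has a notch 13 long, 14 deep); +y: out of the face with the red label; +z: to the notched edge, up at start. Facing the label, notched edge up, the frosted end is left
- plate_blue: greenish glass plate 140 x 8 x 55 mm, 150 g, on its long edge in either groove (either way round). Origin: centre of the glass, 27.5 mm above the lower edge. +x: to the frosted end (white, last 35 mm; its top corner has a notch 13 long, 14 deep); +y: out of the face with the blue label; +z: to the notched edge, up at start. Facing the label, notched edge up, the frosted end is left
- plate_red_label (a point): centre of plate_red's red label (22 x 26 mm), on the frosted end: at (54, 4, -7) mm in the plate's frame
- plate_blue_label (a point): centre of plate_blue's blue label (22 x 26 mm), on the frosted end: at (54, 4, -7) mm in the plate's frame
- caddy: wooden caddy fixed to the bench, 230 (x) x 150 (y) x 8 mm; origin: centre of its underside; -x is its open front, roughly to the robot. Two grooves along x, 11 mm wide, at y = +40 mm (orange keeper) and -40 mm (grey keeper): floor z = 8, rails 14.5 wide, tops z = 28. A stop closes them at x = 103 mm. A plate's far end starts 2 to 14 mm from the stop; it slides easily
- orange_keeper (a point): centre of the underside of the orange keeper, at caddy (55, 40, 67) mm: a bridge over the groove from caddy x = 40 to 70 mm, 8 mm thick (top z = 75), posts 10 mm wide centred 25 mm either side. It is 4 mm above the plate's top edge (z = 63), so the plate lifts out only once its centre is at caddy x below -30 mm
- grey_keeper (a point): centre of the underside of the grey keeper, at caddy (55, -40, 67) mm; same shape as the orange one; its plate stays
- pad: round cork pad fixed to the bench, 120 mm across, 4 mm thick, black dot in its middle; origin at the centre of its underside. It lies on the other side of the bench from the caddy (left or right varies)
- mallet: a wooden carving mallet, head 84 mm across, 240 mm long overall, loose; origin on its underside; leave it alone
- chisel: a 250 mm chisel lying flat, loose; origin on its underside; leave it alone
- gouge: a 250 mm wide-bladed gouge lying flat, loose; origin on its underside; leave it alone
- blank: half-carved wooden puppet head on a 70 mm square block, 112 mm tall, loose; origin on its underside; leave it alone
- glue: white glue bottle, 56 mm across, 130 mm tall, loose; origin on its underside; leave it alone
- oil: amber honing-oil jar, 50 mm across, 90 mm tall, loose; origin on its underside; leave it alone
- sanding_block: cork sanding block 100 x 60 x 35 mm, loose; origin on its underside; leave it alone
Mind the look-alikes: they are no part of the job. Leave any black or yellow look-alike of the plate_red alone.

How it is judged:
On the way, in this order (a step that is already met when the one before it is completed fails the run):
1. the plate of the orange keeper's groove is slid along the groove, still standing in it, until its far end is clear of the keeper (((x of plate_red in the frame of caddy below -0.026 m and y of plate_red in the frame of caddy between 0.033 and 0.047 m and z of plate_red in the frame of caddy below 0.045 m) or (x of plate_blue in the frame of caddy below -0.026 m and y of plate_blue in the frame of caddy between 0.033 and 0.047 m and z of plate_blue in the frame of caddy below 0.045 m))), for 0.05 s.
2. that plate is lifted out by the gripper (((height (world z) of plate_red above 0.11 m and contact force between the fingers and plate_red above 1 N) or (height (world z) of plate_blue above 0.11 m and contact force between the fingers and plate_blue above 1 N))), for 0.1 s.
At the end, for the whole second after the job is handed in: Gripper holds the orange groove's plate still: label within 40 mm sideways of the pad's centre, 120 to 300 mm up, facing within 57 deg of straight up, not under the fingers (TCP at plate x below 34 mm). The other plate stands in the grey groove within 15 mm of its start (((y of plate_blue in the frame of caddy below -0.03 m and z of plate_blue in the frame of caddy below 0.045 m and distance of plate_blue from where it was at the start of the episode below 0.015 m and angle between plate_red's own y axis and vertical below 1 rad and horizontal distance between plate_red_label and pad below 0.04 m and height (world z) of plate_red_label between 0.12 and 0.3 m and contact force between the fingers and plate_red above 1 N and x of the grasp point in the frame of plate_red below 0.034 m and linear speed of plate_red below 0.03 m/s) or (y of plate_red in the frame of caddy below -0.03 m and z of plate_red in the frame of caddy below 0.045 m and distance of plate_red from where it was at the start of the episode below 0.015 m and angle between plate_blue's own y axis and vertical below 1 rad and horizontal distance between plate_blue_label and pad below 0.04 m and height (world z) of plate_blue_label between 0.12 and 0.3 m and contact force between the fingers and plate_blue above 1 N and x of the grasp point in the frame of plate_blue below 0.034 m and linear speed of plate_blue below 0.03 m/s))); the arm keeps its last pose, push and grip.
It fails at once if a bystander (mallet, chisel, gouge, blank, glue, oil, sanding block) is moved over 30 mm (distance of any of mallet, chisel, gouge, blank, glue, oil, sanding_block from where it was at the start of the episode above 0.03 m).
It also fails if it takes over 38 s, if anything falls off the work surface, if the arm or the gripper's body presses on something with over 40 N, if the wrist force passes 120 N, or if a joint passes its speed limit or range.

## Robot

A 6-joint arm with a two-finger parallel gripper is mounted at the origin on the work surface. World frame = base frame: x ahead of the robot, y to its left, z up, the work surface at z = 0. Lengths are in m, angles in rad, forces in N, time in s.
With the tool pointing down it reaches from about 0.25 to 0.775 m from the base axis. Payload 4 kg.
Tool frame: the origin (TCP) lies between the finger pads, 19 mm behind the fingertips; this is the grasp point; z points along the fingers, y is the line along which they close (so a half turn about z gives the same grasp; the last joint's range is limited). The gripper opens to 94 mm and grips with 3 to 60 N. Pads are 16 mm wide; open, the fingers measure 119 mm over their backs; the gripper's body (75 mm by 177 mm) begins 78 mm behind the grasp point.
Start: joints at [-1.294, 0.087, 1.371, -0, 1.684, -0.103], TCP at [0.204, -0.511, 0.224] pointing down, gripper open.
Joint ranges: [-3.1, 3.1], [-0.76, 2.03], [0.27, 2.55], [-1.08, 4.22], [0.17, 2.65], [-2.57, 2.57]. Speed limits (rad/s): [2.79, 2.79, 3.14, 3.14, 3.14, 3.14].

## Interface

Orientations are given as [roll, pitch, yaw] about the fixed x, y, z axes, in that order (R = Rz(yaw) Ry(pitch) Rx(roll)).
In Python, from bench import robot, imaging gives the robot as it stands. The module is installed in compiled form; this text tells all that it offers.
- The arm moves only by the tool drive_tool, never from a script. Its argument "series" is a list of rows, each a list of 3 entries, a list of its own where there are three numbers: the finger opening in m, from 0 to 0.094, then the shift along the tool's x, y, z in m, then the turn, a rotation vector about the tool's x, y, z in rad. A call has 1 to 5 rows; each row is the pose to reach, as a shift and turn from the pose commanded when the call began, along the tool's axes at that moment; what a row does not reach only later rows make up. A row lasts 1/8 s, in which the tool goes at most 62.5 mm and 10.7 degrees, less where a joint would pass 70% of its speed; a pose out of reach is approached as far as the arm can. A call with a gripper value outside its range is refused whole. The fingers move at their own pace and stop on an object; the grip force is fixed at half the most. Time passes only in rows, so rows that repeat a pose let the fingers close. It gives the time, the measured TCP pose, the force, the opening and the grip force at its end, in the units of the state.
- robot.get_obs(): the state, without advancing time (a new reading comes with each control period).
- imaging.snapshot(name): name is "scene" or "top" or "wrist"; returns the picture (384x512x3 uint8, red, green, blue); there is no depth.
- imaging.get_calibration(name): a dict with "intrinsics" (3x3 intrinsics, pixels), "k1" (the pictures are not rectified: a ray, as slopes to the right and down, at radius r is drawn at 1 + k1 r^2 times it, then the intrinsics apply), "position" and "rotation" of the camera in the world. Camera axes: x right, y up, looking along -z (the intrinsics and any distortion apply to the point x, -y, -z); pixel columns grow to the right and rows downward; lengths in m; the calibration is good to about 2 mm. A picture is of the moment at which its call begins: read the wrist's pose just before it. get_calibration takes no time and is no camera call; for the wrist camera it gives the pose at the moment of the call.
- robot.close_job(): hands the job in; it is judged then, once.
The state is a dict: "time": time; "joint_positions": joint angles; "qvel": joint speeds; "joint_torque": joint torques, N m; "tool_pos": TCP position; "ee_rot": TCP orientation; "wrist_force": force on the tool from outside, world axes, zero at the start; "wrist_torque": the same for the moment, N m; "width": finger opening in m; "finger_force": force on a finger pad.
Only numpy, scipy, OpenCV 4.12 (cv2) and the standard library are available. Lean on these libraries where they do the work, as an engineer would, in place of code of your own. Each camera call takes 0.05 s, during which the arm holds its last target. There are 200 camera calls.

## Working session

There is one attempt and no reset: what is moved stays moved. The work goes in short steps, Python scripts to look and compute and a tool call to move; the robot and the scene stay as the last step left them, time stands still between calls to the robot, and variables do not carry over. Pictures are saved under pics/ and viewed, at most 10 in all, crops included, and the job is handed in when it is done.

Besides the shell and the picture viewer there is one more tool, called after "Emit:" as a command line: name --argument value ..., lists and objects as JSON in quotes. drive_tool: Moves the arm, as the interface text tells. Its arguments: {"type":"object","properties":{"series":{"type":"array"}},"required":["series"]}

```bash
mkdir -p pics
cat > h.py <<'E'
import numpy as np, cv2
from bench import robot, imaging
from scipy.spatial.transform import Rotation as Ro
def ray(c,uv):
    K=c["intrinsics"];K=np.array(K);k=c["k1"]
    d=np.array([(uv[0]-K[0,2])/K[0,0],(uv[1]-K[1,2])/K[1,1]]);s=d.copy()
    for _ in range(30): s=d/(1+k*(s@s))
    return np.array(c["position"]),np.array(c["rotation"])@np.array([s[0],-s[1],-1])
def onz(c,uv,z):
    p,d=ray(c,uv); return p+d*(z-p[2])/d[2]
def proj(c,P):
    q=np.array(c["rotation"]).T@(np.array(P)-np.array(c["position"]))
    s=np.array([q[0],-q[1]])/-q[2]; s=s*(1+c["k1"]*(s@s)); K=np.array(c["intrinsics"])
    return np.array([K[0,0]*s[0]+K[0,2],K[1,1]*s[1]+K[1,2]])
E
python3 - <<'E'
from h import *
for n in("scene","top"):
    im=imaging.snapshot(n); cv2.imwrite(f"pics/{n}0.png",cv2.resize(im[:,:,::-1],(800,600),interpolation=cv2.INTER_CUBIC))
    c=imaging.get_calibration(n);print(n,c)
o=robot.get_obs();print(o)
E
```

```text
scene {'intrinsics': array([[360.21557888,   0.        , 250.93082384],
       [  0.        , 360.21557888, 186.9733164 ],
       [  0.        ,   0.        ,   1.        ]]), 'k1': -0.09647837794992563, 'position': array([ 1.06501605, -0.87828326,  0.77821489]), 'rotation': array([ 0.96077884, -0.01612351,  0.57035535])}
top {'intrinsics': array([[495.75182145,   0.        , 257.38684975],
       [  0.        , 495.75182145, 187.79944264],
       [  0.        ,   0.        ,   1.        ]]), 'k1': -0.020056411119268317, 'position': array([ 0.41570391, -0.0020715 ,  1.92689168]), 'rotation': array([ 0.07979691, -0.00645983, -1.59001369])}
{'time': 0.1, 'joint_positions': array([-1.29411129e+00,  8.78850489e-02,  1.37205873e+00, -3.84883173e-06,
        1.68360362e+00, -1.03087453e-01]), 'qvel': array([ 0.00021642, -0.00075956, -0.00270739,  0.00163577, -0.00156686,
        0.00236032]), 'joint_torque': array([ 1.35459348e-03, -3.41250658e+01, -3.03302336e+01,  7.20084272e-02,
        3.03832570e-02, -1.02993140e-04]), 'tool_pos': array([ 0.20376893, -0.51038177,  0.22324154]), 'ee_rot': array([-3.13964788e+00, -1.97348980e-04,  3.79771869e-01]), 'wrist_force': array([ 0.18293603, -0.2210498 ,  0.3223668 ]), 'wrist_torque': array([0.00654174, 0.04178439, 0.00014429]), 'finger_force': 0.0, 'width': 0.0942081525761617}
```

View pictures.

View pics/scene0.png

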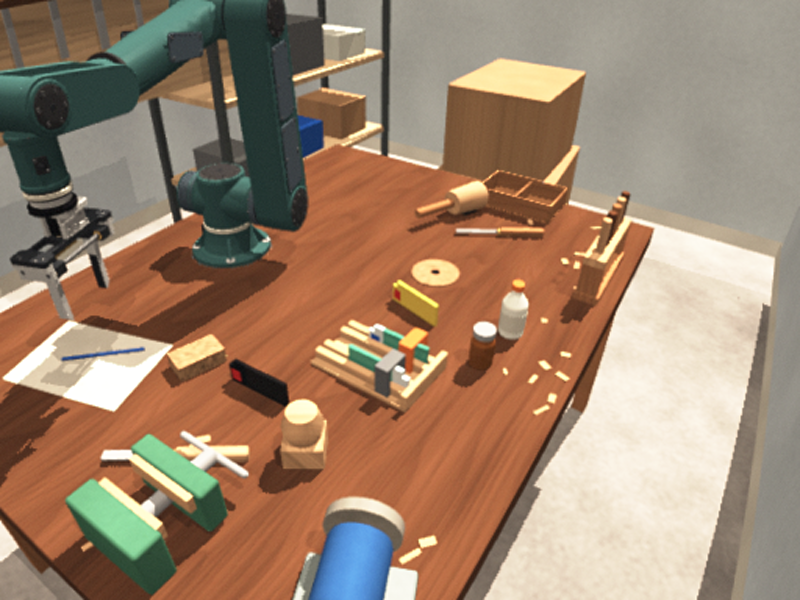

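View pics/top0.png

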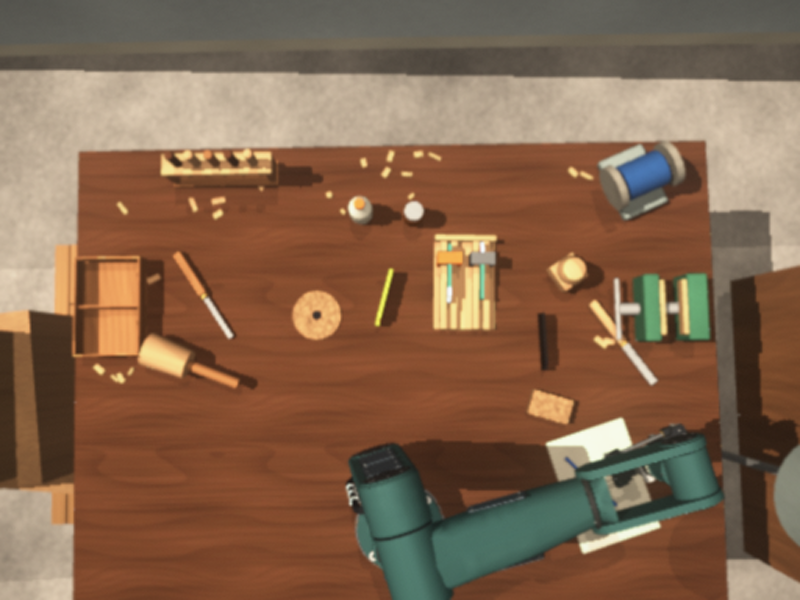

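The scene picture shows the orange keeper (412,345), with its plate's frosted end and blue label towards the robot at (377,335), on the -y face. In the top picture the caddy is near (465,285) and the pad dot at (317,315).

```bash
sed -i 's/np.array(c\["rotation"\])/Ro.from_euler("xyz",c["rotation"]).as_matrix()/g' h.py
python3 - <<'E'
from h import *
im=cv2.imread("pics/top0.png")
im=cv2.resize(im,(512,384))
n=imaging.snapshot("top")[:,:,::-1]
cv2.imwrite("pics/crop.png",cv2.resize(n[145:220,185:325],None,fx=5.7,fy=5.7,interpolation=cv2.INTER_CUBIC)[:600,:798])
E
```

```text
(no output)
```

View pics/crop.png

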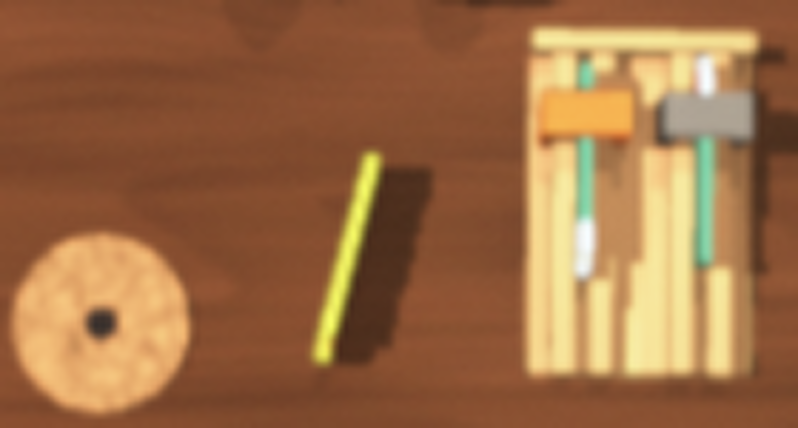

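The crop shows the orange-groove plate from about (586,62) to (584,277), with its white end nearest the robot. The orange keeper centre is at (587,114), the grey one at (708,116) and the pad dot at (100,322).

Run:
```python
from h import *
c=imaging.get_calibration("top")
f=lambda u,v,z:onz(c,((u+.5)/5.7-.5+185,(v+.5)/5.7-.5+145),z).round(4)
for n,u,v,z in[("pad",100,322,.004),("keepO",587,114.5,.075),("keepG",708,116,.075),("far",586,62,.063),("near",584,277,.063),("cadNL",528,376,.008),("cadNR",752,376,.008),("yel1",371,158,.063),("yel2",322,362,.063)]:
    print(n,f(u,v,z))
k=f(587,114.5,.075);g=f(708,116,.075);d=k-g;print("caddy yaw",np.arctan2(-d[0],d[1]))
# shift to goal
o=robot.get_obs();R=Ro.from_euler('xyz',o["ee_rot"])
p=f(584,277,.063)+np.array([.055,0,0]);p[2]=.15
print("target",p,"tool shift",R.inv().apply(p-o["tool_pos"]),"rotvec",(R.inv()*Ro.from_euler('xyz',[np.pi,0,0])).as_rotvec())
```

```text
pad [0.5215 0.198  0.004 ]
keepO [ 0.6487 -0.1321  0.075 ]
keepG [ 0.6462 -0.2121  0.075 ]
far [ 0.6854 -0.1332  0.063 ]
near [ 0.542  -0.1284  0.063 ]
cadNL [ 0.4791 -0.0925  0.008 ]
cadNR [ 0.4762 -0.2447  0.008 ]
yel1 [0.6238 0.011  0.063 ]
yel2 [0.4891 0.0458 0.063 ]
caddy yaw -0.031239833430268992
target [ 0.597  -0.1284  0.15  ] tool shift [ 0.50679942 -0.2089205   0.07381655] rotvec [-1.69680742e-03  1.50221578e-04  3.79786058e-01]
```

Emit:
drive_tool --series '[[0.05, [0.51, -0.205, 0.03], [0, 0, 0.41]], [0.05, [0.51, -0.205, 0.03], [0, 0, 0.41]], [0.05, [0.51, -0.205, 0.03], [0, 0, 0.41]], [0.05, [0.51, -0.205, 0.03], [0, 0, 0.41]], [0.05, [0.51, -0.205, 0.03], [0, 0, 0.41]]]'

```text
time: 0.78
tool_pos: [0.4243, -0.3003, 0.2074]
ee_rot: [3.141, 0.0, -0.03]
wrist_force: [0.1, -0.7, 0.9]
width: 0.0508
finger_force: 0.0
```

Emit:
drive_tool --series '[[0.05, [0.17, -0.17, 0.035], [0, 0, 0]], [0.05, [0.17, -0.17, 0.035], [0, 0, 0]], [0.05, [0.17, -0.17, 0.035], [0, 0, 0]], [0.05, [0.17, -0.17, 0.035], [0, 0, 0]], [0.05, [0.17, -0.17, 0.035], [0, 0, 0]]]'

```text
time: 1.4
tool_pos: [0.5994, -0.1337, 0.1704]
ee_rot: [-3.14, 0.003, -0.025]
wrist_force: [0.7, -1.2, 0.3]
width: 0.0503
finger_force: 0.0
```

Run:
```python
from h import *
o=robot.get_obs();c=imaging.get_calibration("wrist");n=imaging.snapshot("wrist")[:,:,::-1]
cv2.imwrite("pics/w1.png",cv2.resize(n,(800,600),interpolation=cv2.INTER_CUBIC))
np.save("w1.npy",np.r_[c["position"],c["rotation"]]);print(o["tool_pos"],o["ee_rot"],c)
```

```text
[ 0.59942721 -0.13374085  0.17036013] [-3.13989512  0.00323949 -0.02471152] {'intrinsics': array([[328.13698881,   0.        , 253.09496254],
       [  0.        , 328.13698881, 192.41557605],
       [  0.        ,   0.        ,   1.        ]]), 'k1': -0.08389274399682621, 'position': array([ 0.66982814, -0.13632544,  0.33087323]), 'rotation': array([-2.46661611e-01,  7.82035724e-04, -1.59531909e+00])}
```

View pics/w1.png

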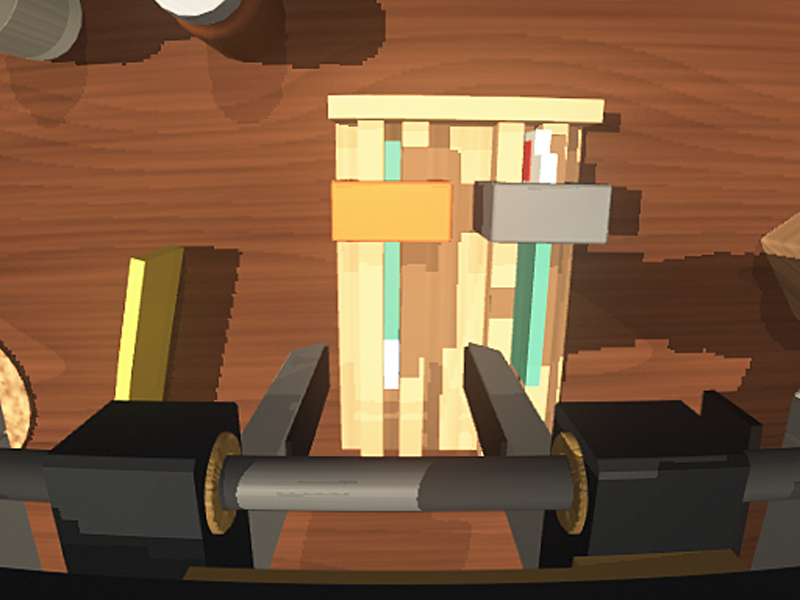

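The wrist picture shows the orange-groove plate's top edge running from (392,142) to (391,388), centred between the open fingers. The red label is on the grey groove's plate, so the target is plate_blue.

Run:
```python
from h import *
w=np.load("w1.npy");c=dict(imaging.get_calibration("wrist"),position=w[:3],rotation=w[3:])
f=lambda u,v,z:onz(c,((u+.5)/1.5625-.5,(v+.5)/1.5625-.5),z).round(4)
for n,u,v,z in[("far",392,141,.063),("ws63",391,340,.063),("near63",391,388,.063),("near49",391,388,.049),("kO",392,212,.075),("kG",549,214,.075),("kOn",392,240,.075)]:print(n,f(u,v,z))
```

```text
far [ 0.6855 -0.1346  0.063 ]
ws63 [ 0.5803 -0.1313  0.063 ]
near63 [ 0.5518 -0.1305  0.063 ]
near49 [ 0.5457 -0.1302  0.049 ]
kO [ 0.6508 -0.1338  0.075 ]
kG [ 0.6482 -0.212   0.075 ]
kOn [ 0.6369 -0.1334  0.075 ]
```

Emit:
drive_tool --series '[[0.05, [0.003, -0.002, 0.05], [0, 0, 0.005]], [0.05, [0.003, -0.002, 0.09], [0, 0, 0.005]], [0.05, [0.003, -0.002, 0.118], [0, 0, 0.005]], [0.05, [0.003, -0.002, 0.118], [0, 0, 0.005]], [0.05, [0.003, -0.002, 0.118], [0, 0, 0.005]]]'

```text
time: 2.08
tool_pos: [0.6018, -0.1365, 0.0567]
ee_rot: [3.141, -0.003, -0.036]
wrist_force: [-0.1, -0.3, -0.0]
width: 0.0497
finger_force: 0.0
```

Emit:
drive_tool --series '[[0.0, [0, 0, 0], [0, 0, 0]], [0.0, [0, 0, 0], [0, 0, 0]], [0.0, [0, 0, 0], [0, 0, 0]], [0.0, [0, 0, 0], [0, 0, 0]], [0.0, [0, 0, 0], [0, 0, 0]]]'

```text
time: 2.7
tool_pos: [0.6015, -0.1329, 0.0545]
ee_rot: [-3.137, 0.0, -0.035]
wrist_force: [0.9, 4.7, -2.0]
width: 0.0076
finger_force: 30.0
```

Emit:
drive_tool --series '[[0.0, [-0.015, 0, -0.001], [0, 0, 0]], [0.0, [-0.03, 0, -0.001], [0, 0, 0]], [0.0, [-0.045, 0, -0.001], [0, 0, 0]], [0.0, [-0.06, 0, -0.001], [0, 0, 0]], [0.0, [-0.06, 0, -0.001], [0, 0, 0]]]'

```text
time: 3.32
tool_pos: [0.5402, -0.1309, 0.0554]
ee_rot: [-3.138, 0.002, -0.035]
wrist_force: [-0.1, 5.5, 0.9]
width: 0.0078
finger_force: 30.0
```

Run:
```python
from h import *
o=robot.get_obs();c=imaging.get_calibration("wrist");n=imaging.snapshot("wrist")[:,:,::-1]
cv2.imwrite("pics/w2.png",cv2.resize(n,(800,600),interpolation=cv2.INTER_CUBIC))
print(o["tool_pos"],o["ee_rot"],o["wrist_force"],o["joint_positions"])
p,d=c["position"],0
print(proj(c,[.6855-.06,-.133,.063])*1.5625, proj(c,[.635,-.133,.067])*1.5625)
```

```text
[ 0.54021794 -0.13093206  0.05537842] [-3.13758292e+00  2.23510876e-03 -3.47725490e-02] [-0.14827164  5.54399977  0.87858791] [-0.34167374  0.19613304  1.59131135  0.00322012  1.35749137  1.26321268]
[389.92522483 119.16233292] [388.46815914  82.0006923 ]
```

View pics/w2.png

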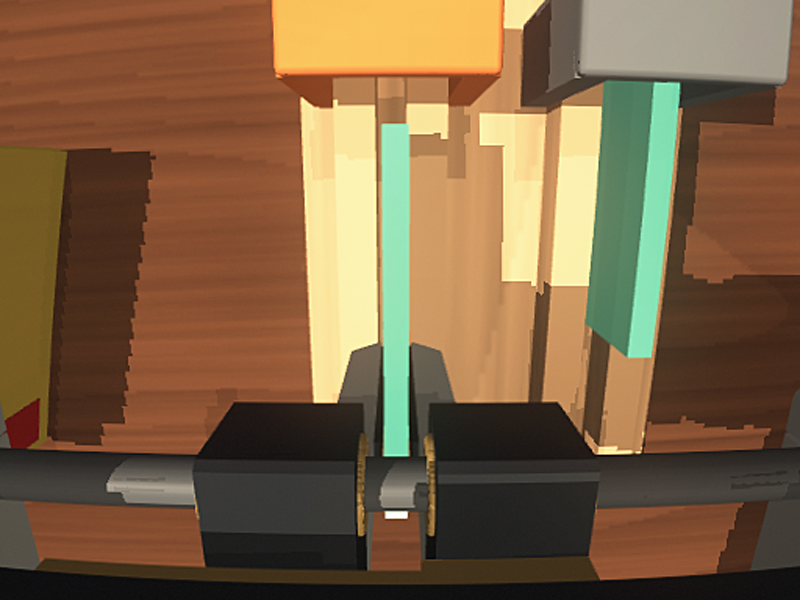

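The plate's far end at (396,124) is about 10 mm clear of the orange keeper's front edge, so I can lift it.

Emit:
drive_tool --series '[[0.0, [0, 0, -0.03], [0, 0, 0]], [0.0, [0, 0, -0.08], [0, 0, 0]], [0.0, [0, 0, -0.13], [0, 0, 0]], [0.0, [0, 0, -0.17], [0, 0, 0]], [0.0, [0, 0, -0.17], [0, 0, 0]]]'

```text
time: 4.0
tool_pos: [0.5433, -0.1343, 0.2299]
ee_rot: [3.138, -0.008, -0.036]
wrist_force: [0.3, 0.5, -1.4]
width: 0.0078
finger_force: 30.0
```

```bash
cat > plan.py <<'E'
from h import *
o=robot.get_obs();R=Ro.from_euler('xyz',o["ee_rot"]);p=np.array(o["tool_pos"])
pad=np.array([.5215,.198]);az=np.arctan2(pad[1],pad[0])-.1
tilt=np.deg2rad(52)
for yaw in (np.pi/2+az,):
    Rd=Ro.from_euler('z',yaw)*Ro.from_euler('x',np.pi)
    G=Rd*Ro.from_euler('x',tilt)
    if G.as_matrix()[2,1]<0: G=Rd*Ro.from_euler('x',-tilt)
    lab=np.array([-.039,.004,.027])
    t=np.r_[pad,.20]-G.apply(lab)
    print("tcp",t,"tooly",G.as_matrix()[:,1],"toolz",G.as_matrix()[:,2])
    print("shift",R.inv().apply(t-p).round(4),"rv",(R.inv()*G).as_rotvec().round(4))
    print("yaw only",(R.inv()*Rd).as_rotvec().round(3))
print("label now",p+R.apply(lab),"face ang",np.degrees(np.arccos(R.as_matrix()[2,1])),o["joint_positions"].round(3),o["time"],o["finger_force"])
E
python3 plan.py
```

```text
tcp [0.48844252 0.2294919  0.21347082] tooly [0.59451364 0.15997682 0.78801075] toolz [ 0.76094276  0.20476099 -0.61566148]
shift [-0.0679 -0.3616  0.0146] rv [-0.6112  0.8379 -1.7225]
yaw only [ 0.01  -0.002 -1.869]
label now [ 0.50442461 -0.13697252  0.20263418] face ang 89.79035877510844 [-3.430e-01  1.020e-01  1.344e+00 -1.000e-03  1.687e+00  1.263e+00] 4.0 29.986131191253662
```

Emit:
drive_tool --series '[[0.0, [-0.05, -0.36, 0], [0, 0, -1.87]], [0.0, [-0.05, -0.36, 0], [0, 0, -1.87]], [0.0, [-0.05, -0.36, 0], [0, 0, -1.87]], [0.0, [-0.05, -0.36, 0], [0, 0, -1.87]], [0.0, [-0.05, -0.36, 0], [0, 0, -1.87]]]'

```text
time: 4.62
tool_pos: [0.5081, 0.1791, 0.2227]
ee_rot: [-3.14, 0.004, 0.908]
wrist_force: [1.1, 0.8, -1.9]
width: 0.0077
finger_force: 30.0
```

```bash
python3 plan.py
```

```text
tcp [0.48844252 0.2294919  0.21347082] tooly [0.59451364 0.15997682 0.78801075] toolz [ 0.76094276  0.20476099 -0.61566148]
shift [ 0.0277 -0.0465  0.0092] rv [-0.8436  0.422  -0.8584]
yaw only [-0.004  0.003 -0.926]
label now [0.48714829 0.14584304 0.19581043] face ang 90.10718094184736 [ 2.340e-01  6.600e-02  1.397e+00 -1.000e-03  1.683e+00  8.970e-01] 4.625 29.98595505952835
```

Emit:
drive_tool --series '[[0.0, [0.028, -0.046, 0.01], [-0.84, 0.42, -0.86]], [0.0, [0.028, -0.046, 0.01], [-0.84, 0.42, -0.86]], [0.0, [0.028, -0.046, 0.01], [-0.84, 0.42, -0.86]], [0.0, [0.028, -0.046, 0.01], [-0.84, 0.42, -0.86]], [0.0, [0.028, -0.046, 0.01], [-0.84, 0.42, -0.86]]]'

```text
time: 5.25
tool_pos: [0.4893, 0.2282, 0.2124]
ee_rot: [2.467, -0.08, 1.596]
wrist_force: [0.5, 0.4, -1.3]
width: 0.0078
finger_force: 30.0
```

```bash
python3 plan.py
```

```text
tcp [0.48844252 0.2294919  0.21347082] tooly [0.59451364 0.15997682 0.78801075] toolz [ 0.76094276  0.20476099 -0.61566148]
shift [ 0.0014 -0.     -0.0012] rv [-0.2218  0.1131 -0.2241]
yaw only [ 0.681  0.003 -0.255]
label now [0.51020808 0.19127925 0.19076812] face ang 51.47192488046465 [ 0.458 -0.356  1.931 -0.258  0.931  0.547] 5.25 29.984394013881683
```

Emit:
drive_tool --series '[[0.0, [0.001, 0, -0.001], [-0.22, 0.11, -0.22]], [0.0, [0.001, 0, -0.001], [-0.22, 0.11, -0.22]], [0.0, [0.001, 0, -0.001], [-0.22, 0.11, -0.22]], [0.0, [0.001, 0, -0.001], [-0.22, 0.11, -0.22]], [0.0, [0.001, 0, -0.001], [-0.22, 0.11, -0.22]]]'

```text
time: 5.88
tool_pos: [0.4908, 0.2296, 0.2177]
ee_rot: [2.235, -0.005, 1.823]
wrist_force: [0.3, -0.0, -1.0]
width: 0.0078
finger_force: 30.0
```

```bash
python3 plan.py
python3 - <<'E'
from h import *
n=imaging.snapshot("top")[:,:,::-1];s=imaging.snapshot("scene")[:,:,::-1]
a=cv2.resize(n[130:250,120:340],(800,436),interpolation=cv2.INTER_CUBIC)
cv2.imwrite("pics/t3.png",a)
cv2.imwrite("pics/s3.png",cv2.resize(s[60:290,130:430],(782,600),interpolation=cv2.INTER_CUBIC))
c=imaging.get_calibration("top");print((proj(c,[.5215,.198,.2])-[120,130])*3.636)
E
```

```text
tcp [0.48844252 0.2294919  0.21347082] tooly [0.59451364 0.15997682 0.78801075] toolz [ 0.76094276  0.20476099 -0.61566148]
shift [ 0.0004 -0.0048  0.0008] rv [-0.0006  0.0051 -0.0107]
yaw only [ 0.907 -0.    -0.012]
label now [0.52349639 0.19784004 0.20403597] face ang 38.03965968411919 [ 0.404 -0.489  2.112 -0.199  0.626  0.26 ] 5.875 29.984466433525085
[277.21429344 247.63351697]
```

View pics/t3.png

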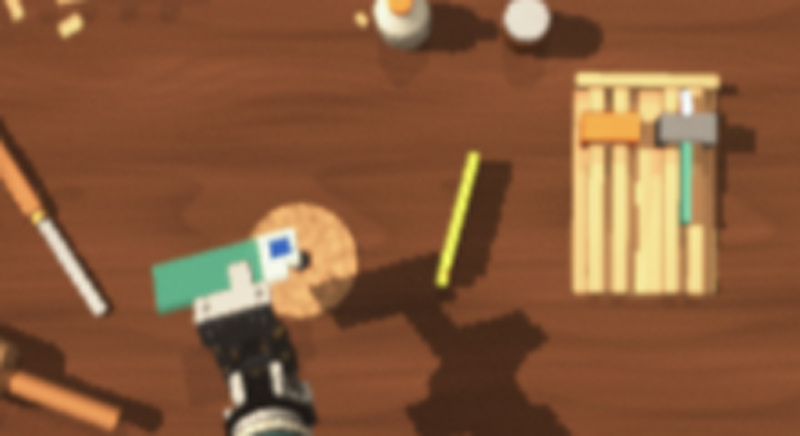

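View pics/s3.png

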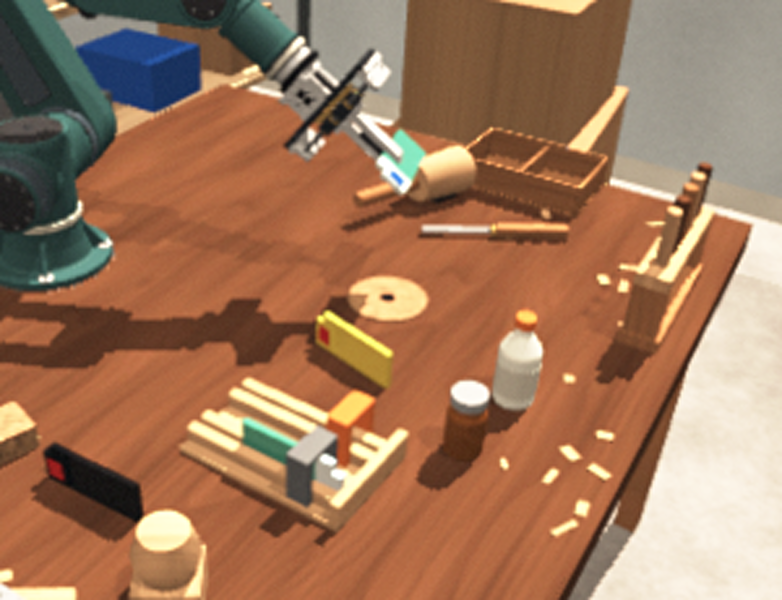

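The top picture shows the blue label face-up and uncovered at (279,247), against (277,248) predicted for the point straight above the pad's centre. The red plate and the bystanders look untouched, so I'm handing in.

```bash
python3 -c "
from h import *
print(abs(robot.get_obs()['qvel']).max(), robot.close_job())"
```

```text
the job is handed in; nothing more can be done
0.009657094787511339 None
```

The job is handed in: the arm is holding plate_blue with its label about 20 cm up, within a few millimetres of above the pad's centre, uncovered and tipped 38° from flat; the other objects look untouched (no verdict returned).

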